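Fetch the board carrier out of the rinse tank with the hook rod

TASK

The rinse tank is drained and a board carrier still hangs deep inside it, under the sloping hood. Take the hook rod from its stand, fish the carrier out of the tank by its cross bar without touching it by hand or dropping it, and stand it upright in the middle of the draining pad. Then hang the hook rod back on its stand, and leave the bottle, the solder reel and the pliers where they are.

Things in the scene. Friction and masses are not known exactly. Their poses are not given: they have to be found in the camera images.
- tank: Fixed slim aluminium tank, 166 x 82 mm outside, 160 x 76 inside, rim 160 high. Origin: centre of underside; x along its length to the far end, z up. Brackets on both long walls at x=+35 mm stick 10 mm inwards; their 9 mm wide, 7 mm deep notches, open upwards, hold the carrier's bar, its centre at x=+35, z=+70 mm.
- carrier_bar (a point): Centre of the cross bar of the loose board carrier (130 g), which hangs by it inside the tank. Bar: round steel, 6 mm thick, 68 long, along this point's y, z up. Carrier: two legs at y=+-20 mm (inner faces 37 apart) go down to a tray 62 (x) x 46 (y) mm, underside 58 mm below the bar, with a circuit board on it whose parts rise to 40 mm below the bar; free room under the bar in between.
- hook_grip (a point): Handle centre of the loose hook rod (70 g), z up along the rod. Black square handle 17 x 17 mm, from 35 below to 31 above. Collar 26 dia, 35 to 40 below; rod 8 dia on below it to an 18 mm wide flat hook: foot 4 thick, underside 205 below, runs along +x to 22 mm from the rod axis and ends in a 4 mm thick lip, upright, 16 high. Pocket between rod and lip 14 wide. It starts with x roughly along the stand's x.
- hook_collar (a point): Centre of the underside of the hook rod's collar, 40 mm below the handle centre, axes as the handle's. When hung it rests on the fork at fork_rest.
- fork_rest (a point): Point on the top face of the stand's fork, 200 mm above the worktop, where the collar's underside centre rests; axes of the stand. Fixed stand: base 110 x 80 mm, post at x=+43 to +55; two prongs leave a 14 mm slot, open towards -x, with 4 mm high stops at x=-18 to -22. The rod goes in and out along x with its collar lifted clear of the stops, the hook's foot pointing to +x.
- pad: Fixed flat ribbed black draining pad, 104 x 94 x 6 mm. Origin: centre of underside, top 6 mm above.
- bottle: Bystander: small loose brown bottle, 30 dia, 86 high, origin at the centre of its underside.
- reel: Bystander: loose white solder reel standing on its flange, 46 dia, 30 high, origin at the centre of its underside.
- pliers: Bystander: loose pliers lying flat, 145 x 59 x 11 mm, origin at the centre of the underside.
- hood_edge (a point): Middle of the free upper edge of the fixed clear splash hood on the tank: a flat sheet 82 wide, 4 thick, 190 long, from the tank's far rim up and back over the mouth at 60 degrees from level. From straight above it hides the bar, so the rod must lean about 20 to 35 degrees, its top towards the tank's -x end, to get under it.
Things that resemble listed ones, but are neither listed nor needed, are in the scene too. There is more than one size of the part that bears carrier_bar; the job needs the larger. Of the things that look like the part that bears hook_grip, the larger one is meant.

How it is judged:
By the outcome, as a careful person would: the job done as asked, in the order asked, and still so for the second after the job is handed in, with the robot touching nothing.
It also fails if it takes over 72 s, if anything falls off the work surface, if the arm or the gripper's body presses on something with over 40 N, if the wrist force passes 120 N, or if a joint passes its speed limit or range.

ROBOT

A 7-joint arm with a two-finger parallel gripper is mounted at the origin on a cart in front of the work surface, level with it; the furniture and walls round the work are solid. World frame = base frame: x ahead of the robot, y to its left, z up, the work surface at z = 0. Lengths are in m, angles in rad, forces in N, time in s.
With the tool pointing down it reaches from about 0.425 to 0.875 m from the base axis. Payload 9.9 kg.
Tool frame: the origin (TCP) lies between the finger pads; the fingertips stand bot.tips_ahead ahead of it and the grasp point (between the pads) lies 2 mm behind it (bot.tips_ahead is the distance from the TCP to the fingertips, in m); z points along the fingers, y is the line along which they close (so a half turn about z gives the same grasp; the last joint's range is limited). The gripper opens to 85 mm and grips with 20 to 120 N. Pads are 22 mm wide; open, the fingers measure 114 mm over their backs; the gripper's body (76 mm by 85 mm) begins 54 mm behind the grasp point. The pads swing forward as they close: fully open they stand 13 mm farther back than shut.
Start: joints at [-1.425, 0.576, 0.025, 1.437, -0.015, 1.129, -0.057], TCP at [0.154, 0.657, 0.221] pointing down, gripper open.
Joint ranges: [-2.76, 2.76], [-0.34, 2.15], [-1.52, 1.57], [0.19, 2.46], [-1.09, 4.23], [0.17, 1.99], [-2.82, 2.82]. Speed limits (rad/s): [2.22, 2.22, 3.01, 3.01, 3.14, 3.14, 3.14].

INTERFACE

Orientations are given as [roll, pitch, yaw] about the fixed x, y, z axes, in that order (R = Rz(yaw) Ry(pitch) Rx(roll)).
In Python, from workcell import bot, eyes, job gives the robot as it stands. Calls block until the motion is done:
- bot.movep(position, orientation): joint-space move of the TCP to a pose.
- bot.movel(position, attitude=None, max_speed=0.15, until_force=None): straight line of the TCP; attitude=None keeps the orientation; max_speed is the mean speed in m/s. With until_force (N) it stops when the force on the tool has changed by that much, and returns True; else False.
- bot.move_j(angles): joint-space move.
- bot.move_gripper(opening, effort=None): finger opening in m; effort is the grip in N (None keeps the last); returns when the fingers have stopped.
- bot.hold(seconds).
- bot.solve_ik(position, orientation): joint angles nearest the present ones, or None.
- eyes.grab_frame(name): name is "scene" or "top"; returns (picture, depth): 480x640x3 uint8, blue, green, red; 480x640 float32, m along the optical axis (not along the pixel's ray), 0 where there is no reading.
- eyes.camera_model(name): a dict with "intrinsics" (3x3 intrinsics, pixels), "k1" (the pictures are not rectified: a ray, as slopes to the right and down, at radius r is drawn at 1 + k1 r^2 times it, then the intrinsics apply), "camera_from_world" (4x4, takes a point from world to camera coordinates). Camera axes: x right, y down, z forward; pixel columns grow to the right and rows downward; lengths in m; the calibration is good to about 2 mm. A picture is of the moment at which its call begins. camera_model takes no time and is no camera call.
A pose or a line that the arm cannot do raises bot.MotionError and nothing moves.
- job.close_job(): hands the job in; it is judged then, once.
Readings, each from a call of its own:
- bot.read_t(): time.
- bot.read_q(): joint angles.
- bot.read_qvel(): joint speeds.
- bot.read_joint_efforts(): joint torques, N m.
- bot.read_tool_pos(): TCP position.
- bot.read_tool_rot(): TCP orientation.
- bot.read_force(): force on the tool from outside, world axes, zero at the start.
- bot.read_moment(): the same for the moment, N m.
- bot.read_gripper_width(): finger opening in m.
- bot.read_finger_force(): force on a finger pad.
Only numpy, scipy, OpenCV 4.12 (cv2) and the standard library are available. Lean on these libraries where they do the work, as an engineer would, in place of code of your own. Each camera call takes 0.05 s, during which the arm holds its last target. There are 200 camera calls.

## Working session

There is one attempt and no reset: what is moved stays moved. The work goes in short steps, each a Python script; the robot and the scene stay as the last script left them, time stands still between calls to the robot, and variables do not carry over. Pictures are saved under pics/ and viewed, at most 10 in all, crops included, and the job is handed in when it is done.

```bash
mkdir -p pics; ls; python3 - <<'E'
from workcell import bot,eyes,job
import cv2,numpy as np
for n in("scene","top"):
    im,d=eyes.grab_frame(n); cv2.imwrite(f"pics/{n}0.png",im); np.save(f"pics/{n}0.npy",d)
    m=eyes.camera_model(n); print(n,m, (d>0).mean())
print(bot.tips_ahead,bot.read_t(),bot.read_tool_rot(),bot.read_tool_pos())
E
```

```text
pics
scene {'intrinsics': array([[488.04042674,   0.        , 320.13781609],
       [  0.        , 488.04042674, 240.45107333],
       [  0.        ,   0.        ,   1.        ]]), 'k1': -0.0136618721063714, 'camera_from_world': array([[ 0.75362003, -0.65705374, -0.0183641 , -0.33555723],
       [-0.46992411, -0.5190329 , -0.71398612,  0.36890318],
       [ 0.45959568,  0.54670397, -0.69991898,  1.11560638],
       [ 0.        ,  0.        ,  0.        ,  1.        ]])} 0.9961067708333333
top {'intrinsics': array([[514.03811469,   0.        , 319.53229411],
       [  0.        , 514.03811469, 239.09305972],
       [  0.        ,   0.        ,   1.        ]]), 'k1': -0.024611501390269946, 'camera_from_world': array([[-0.01953323, -0.9997803 , -0.00760266,  0.00855803],
       [-0.98445478,  0.02056024, -0.17443066,  0.50877181],
       [ 0.17454865,  0.00407728, -0.98464011,  1.6455865 ],
       [ 0.        ,  0.        ,  0.        ,  1.        ]])} 0.9959244791666667
0.017 0.1 [-3.14010935e+00  9.83419057e-05  2.91178983e+00] [0.15366185 0.6568529  0.21982844]
```

View pics/scene0.png

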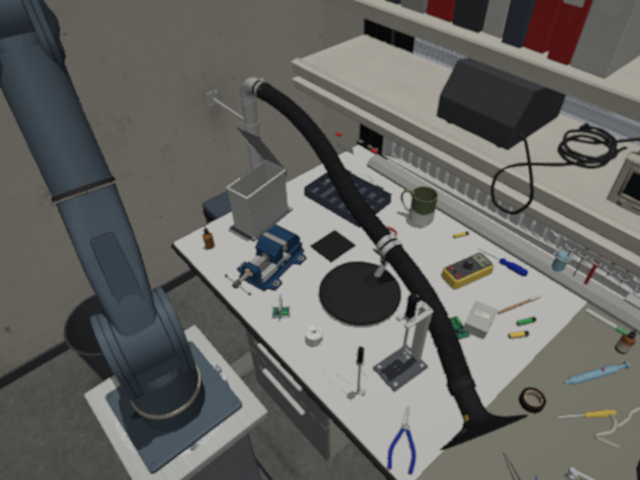

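View pics/top0.png

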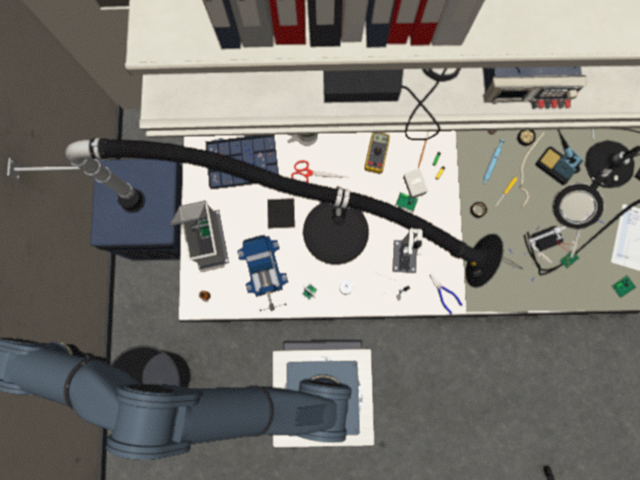

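```bash
cat > h.py <<'E'
import numpy as np,cv2
from workcell import bot,eyes,job
M={n:eyes.camera_model(n) for n in("scene","top")}
def proj(n,P):
    m=M[n];P=np.atleast_2d(P);c=P@m["camera_from_world"][:3,:3].T+m["camera_from_world"][:3,3]
    s=c[:,:2]/c[:,2:];s=s*(1+m["k1"]*(s**2).sum(1,keepdims=True));K=m["intrinsics"]
    return s*[K[0,0],K[1,1]]+K[:2,2]
def ray(n,uv):
    m=M[n];K=m["intrinsics"];d=(np.array(uv,float)-K[:2,2])/[K[0,0],K[1,1]];s=d.copy()
    for _ in range(8): s=d/(1+m["k1"]*(s**2).sum())
    R=m["camera_from_world"][:3,:3];t=m["camera_from_world"][:3,3]
    return -R.T@t, R.T@np.r_[s,1]
def deproj(n,uv,z):
    o,r=ray(n,uv);return o+r*z
def atz(n,uv,z):
    o,r=ray(n,uv);return o+r*(z-o[2])/r[2]
def tri(uvs,uvt):
    (o1,r1),(o2,r2)=ray("scene",uvs),ray("top",uvt)
    k=np.linalg.lstsq(np.c_[r1,-r2],o2-o1,rcond=None)[0]
    a,b=o1+k[0]*r1,o2+k[1]*r2
    return (a+b)/2,np.linalg.norm(a-b)
def crop(im,u,v,w,h,W=400,H=300):
    c=cv2.resize(im[v:v+h,u:u+w],(W,H),interpolation=cv2.INTER_CUBIC)
    for k in range((-u)%10,w,10): cv2.line(c,(int((k+.5)*W/w),0),(int((k+.5)*W/w),8 if (u+k)%50 else 18),(0,0,255),1)
    for k in range((-v)%10,h,10): cv2.line(c,(0,int((k+.5)*H/h)),(8 if (v+k)%50 else 18,int((k+.5)*H/h)),(0,0,255),1)
    return c
E
python3 - <<'E'
from h import *
s=cv2.imread("pics/scene0.png");t=cv2.imread("pics/top0.png")
a=np.vstack([np.hstack([crop(s,190,120,160,120),crop(t,165,190,80,60+20,400,300) if 0 else crop(t,165,190,120,90)]),
 np.hstack([crop(s,320,280,160,120),crop(t,370,210,120,90)])])
cv2.imwrite("pics/c1.png",a)
ds,dt=np.load("pics/scene0.npy"),np.load("pics/top0.npy")
# tall points over table, by top camera: hose heights
for uv in [(150,150),(200,157),(240,170),(280,188),(340,197),(380,205),(420,222),(450,240),(485,260),(335,235),(280,212),(130,195)]:
    print(uv,deproj("top",uv,dt[uv[1],uv[0]]).round(3))
E
```

```text
(150, 150) [0.742 0.489 0.28 ]
(200, 157) [0.728 0.349 0.25 ]
(240, 170) [0.693 0.233 0.224]
(280, 188) [0.644 0.115 0.19 ]
(340, 197) [ 0.617 -0.068  0.169]
(380, 205) [ 0.591 -0.191  0.163]
(420, 222) [ 0.533 -0.31   0.17 ]
(450, 240) [ 0.479 -0.403  0.151]
(485, 260) [ 0.417 -0.514  0.129]
(335, 235) [ 0.525 -0.053  0.026]
(280, 212) [0.612 0.131 0.008]
(130, 195) [ 0.743  0.73  -0.209]
```

View pics/c1.png

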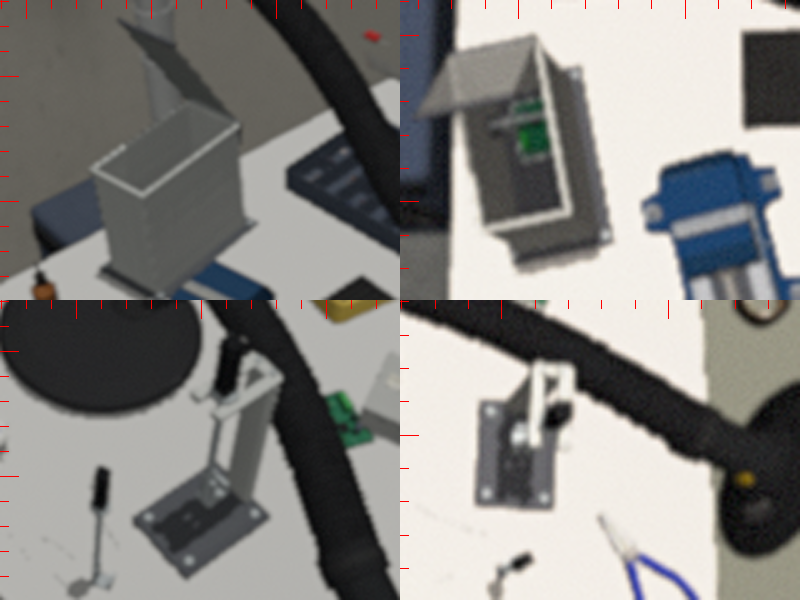

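```bash
cat >> h.py <<'E'
from scipy.optimize import least_squares
def Rz(a): return np.array([[np.cos(a),-np.sin(a),0],[np.sin(a),np.cos(a),0],[0,0,1]])
def fit(obs,x0):  # obs: (cam,local xyz,uv)
    f=lambda p: np.concatenate([proj(n,Rz(p[2])@np.array(l)+[p[0],p[1],0])[0]-uv for n,l,uv in obs])
    r=least_squares(f,x0,loss="soft_l1"); return r.x,f(r.x).reshape(-1,2).round(1)
def cpx(c,u,v,s): return np.array([u+(c[0]+.5)/s-.5,v+(c[1]+.5)/s-.5])
E
cat > m1.py <<'E'
from h import *
s1=lambda a,b:cpx((a,b),190,120,2.5); t1=lambda a,b:cpx((a-400,b),165,190,400/120)
s2=lambda a,b:cpx((a,b-300),320,280,2.5); t2=lambda a,b:cpx((a-400,b-300),370,210,400/120)
X,Y=.083,.041
tank,r=fit([("scene",(-X,Y,.16),s1(95,168)),("scene",(-X,-Y,.16),s1(143,193)),("scene",(X,-Y,.16),s1(240,125)),("scene",(X,Y,.16),s1(188,105)),
 ("top",(-X,Y,.16),t1(487,228)),("top",(-X,-Y,.16),t1(570,212)),("top",(X,-Y,.16),t1(537,40))],[.62,.37,.1]);print("tank",tank,r.tolist())
b=.004
stand,r=fit([("scene",(-.055,.04,b),s2(134,517)),("scene",(-.055,-.04,b),s2(185,578)),("scene",(.055,-.04,b),s2(270,515)),
 ("top",(.055,.04,b),t2(482,402)),("top",(-.055,.04,b),t2(475,507)),("top",(-.055,-.04,b),t2(552,508))],[.5,-.27,0]);print("stand",stand,r.tolist())
E
python3 - <<'E'
from m1 import *
# depth clouds
for n in("scene","top"):
    im=cv2.imread(f"pics/{n}0.png");d=np.load(f"pics/{n}0.npy")
    m=M[n];K=m["intrinsics"];v,u=np.mgrid[:480,:640]
    xd=np.stack([(u-K[0,2])/K[0,0],(v-K[1,2])/K[1,1]],-1);sd=xd.copy()
    for _ in range(8): sd=xd/(1+m["k1"]*(sd**2).sum(-1,keepdims=True))
    c=np.dstack([sd*d[...,None],d]);P=(c-m["camera_from_world"][:3,3])@m["camera_from_world"][:3,:3]
    P[d==0]=-9;np.save(f"pics/{n}P.npy",P)
    q=lambda lo,hi:(P>lo).all(-1)&(P<hi).all(-1)
    dark=im.max(-1)<60
    near=q([stand[0]-.06,stand[1]-.05,.2],[stand[0]+.06,stand[1]+.05,.29])
    for nm,k in(("handle",near&dark&(P[...,2]>.225)),("fork",near&~dark&(P[...,2]<.215))):
        if k.any(): print(n,nm,k.sum(),np.median(P[k],0).round(4),P[k].min(0).round(3),P[k].max(0).round(3))
    k=q([.5,.05,.003],[.72,.22,.012])&dark;
    print(n,"pad",k.sum(),P[k].mean(0).round(4),P[k].min(0).round(3),P[k].max(0).round(3),[cv2.minAreaRect(P[k][:,:2].astype(np.float32)*1000)])
    k=q([.5,.02,.05],[.8,.2,.4])&dark
    print(n,"hose near pad",P[k].min(0).round(3),P[k].max(0).round(3))
    T=np.r_[tank[:2],0];L=(P-T)@Rz(tank[2])
    for nm,lo,hi in(("rim",[-.09,-.05,.15],[.09,.05,.168]),("hood",[-.03,-.05,.2],[.1,.05,.34]),("bar/inside",[0,-.033,.06],[.07,.033,.08])):
        k=(L>lo).all(-1)&(L<hi).all(-1)
        if k.any(): print(n,nm,k.sum(),np.percentile(L[k],[0,5,50,95,100],axis=0).round(3).tolist())
E
```

```text
tank [0.5246888  0.37202503 0.20174071] [[-0.5, 0.3], [0.8, 0.8], [-0.1, -0.2], [0.5, -1.5], [-1.2, 0.9], [0.2, -0.1], [0.3, -0.1]]
stand [ 0.452205   -0.28371342 -0.08890801] [[-1.5, 0.0], [0.7, 0.3], [1.0, 0.2], [-1.3, -1.1], [-0.7, -0.1], [0.3, 1.2]]
scene handle 158 [ 0.4453 -0.2884  0.2593] [ 0.441 -0.294  0.226] [ 0.458 -0.278  0.274]
scene fork 187 [ 0.4506 -0.2933  0.202 ] [ 0.426 -0.307  0.2  ] [ 0.503 -0.266  0.213]
scene pad 601 [0.6062 0.1274 0.0065] [0.555 0.082 0.003] [0.72  0.217 0.012] [((638.6920166015625, 137.80577087402344), (186.193359375, 105.89164733886719), 18.304365158081055)]
scene hose near pad [0.501 0.02  0.051] [0.709 0.2   0.223]
scene rim 436 [[-0.09, -0.045, 0.15], [-0.086, -0.042, 0.151], [-0.003, 0.006, 0.158], [0.081, 0.043, 0.164], [0.088, 0.048, 0.166]]
scene hood 393 [[-0.015, -0.045, 0.201], [-0.011, -0.039, 0.208], [0.018, -0.003, 0.271], [0.054, 0.038, 0.322], [0.06, 0.045, 0.326]]
top handle 37 [ 0.4484 -0.2779  0.2685] [ 0.443 -0.288  0.226] [ 0.457 -0.275  0.277]
top fork 97 [ 0.4633 -0.2772  0.2026] [ 0.429 -0.305  0.2  ] [ 0.506 -0.266  0.213]
top pad 425 [0.6073 0.1282 0.0071] [0.527 0.05  0.003] [0.654 0.169 0.012] [((590.894775390625, 109.46696472167969), (118.32591247558594, 127.1839828491211), 89.99955749511719)]
top hose near pad [0.618 0.021 0.162] [0.76  0.2   0.345]
top rim 261 [[-0.087, -0.041, 0.15], [-0.085, -0.04, 0.153], [-0.02, -0.001, 0.16], [0.087, 0.046, 0.166], [0.089, 0.047, 0.168]]
top hood 404 [[-0.012, -0.04, 0.201], [-0.01, -0.036, 0.209], [0.021, 0.001, 0.275], [0.058, 0.039, 0.324], [0.064, 0.047, 0.332]]
top bar/inside 37 [[0.024, -0.019, 0.064], [0.029, -0.018, 0.066], [0.034, 0.011, 0.071], [0.038, 0.031, 0.078], [0.042, 0.031, 0.079]]
```

```bash
python3 - <<'E'
from m1 import *
for n in("scene","top"):
    P=np.load(f"pics/{n}P.npy");im=cv2.imread(f"pics/{n}0.png");dark=im.max(-1)<70
    for y0 in(.08,.12,.16):
        k=(P[...,1]>y0)&(P[...,1]<y0+.02)&(P[...,0]>.54)&(P[...,0]<.72)&(P[...,2]>.04)&(P[...,2]<.3)
        print(n,"hose y",y0,[(round(z,2),P[k&(abs(P[...,2]-z)<.01)][:,0].min().round(3)) for z in np.arange(.05,.26,.02) if (k&(abs(P[...,2]-z)<.01)).any()])
    # vise: blue/other raised, x .3-.56,y .09-.27
    for x0 in np.arange(.38,.6,.02):
        k=(P[...,0]>x0)&(P[...,0]<x0+.02)&(P[...,1]>.085)&(P[...,1]<.28)&(P[...,2]>.012)&(P[...,2]<.13)
        if k.sum()>3: print(n,"vise x",x0.round(2),"y",P[k][:,1].min().round(3),P[k][:,1].max().round(3),"zmax",P[k][:,2].max().round(3))
    # pad blob
    m=(dark&(P[...,2]<.015)&(P[...,2]>0)&(P[...,0]>.545)&(P[...,0]<.67)&(P[...,1]>.06)&(P[...,1]<.19)).astype(np.uint8)
    c=max(cv2.findContours(m,0,1)[0],key=cv2.contourArea)
    W=np.array([atz(n,p[0],.006)[:2] for p in c],np.float32)*1000
    print(n,"pad",cv2.minAreaRect(W))
from scipy.spatial.transform import Rotation as Ro
t=np.deg2rad(25)
for nm,p,yaw,tt in(("stand",(.452,-.284,.24),-.09,0),("standup",(.452,-.284,.30),-.09,0),("tank",(.47,.36,.27),.2,t),("tankhi",(.40,.345,.45),.2,t),("pad",(.53,.128,.26),0,t),("padv",(.60,.128,.27),0,0)):
    for fl in(0,np.pi):
        R=Rz(yaw)@Ro.from_euler("y",-tt).as_matrix()@np.diag([1,-1,-1])@Rz(fl)
        q=bot.solve_ik(list(p),list(Ro.from_matrix(R).as_euler("xyz")));print(nm,fl,None if q is None else np.round(q,2))
E
```

```text
tank [0.5246888  0.37202503 0.20174071] [[-0.5, 0.3], [0.8, 0.8], [-0.1, -0.2], [0.5, -1.5], [-1.2, 0.9], [0.2, -0.1], [0.3, -0.1]]
stand [ 0.452205   -0.28371342 -0.08890801] [[-1.5, 0.0], [0.7, 0.3], [1.0, 0.2], [-1.3, -1.1], [-0.7, -0.1], [0.3, 1.2]]
scene hose y 0.08 [(np.float64(0.15), np.float64(0.63)), (np.float64(0.17), np.float64(0.627)), (np.float64(0.19), np.float64(0.63))]
scene hose y 0.12 [(np.float64(0.15), np.float64(0.645)), (np.float64(0.17), np.float64(0.637)), (np.float64(0.19), np.float64(0.638)), (np.float64(0.21), np.float64(0.649))]
scene hose y 0.16 [(np.float64(0.05), np.float64(0.713)), (np.float64(0.17), np.float64(0.65)), (np.float64(0.19), np.float64(0.65)), (np.float64(0.21), np.float64(0.657))]
scene vise x 0.38 y 0.108 0.23 zmax 0.076
scene vise x 0.4 y 0.133 0.224 zmax 0.093
scene vise x 0.42 y 0.138 0.23 zmax 0.095
scene vise x 0.44 y 0.145 0.238 zmax 0.094
scene vise x 0.46 y 0.149 0.24 zmax 0.091
scene vise x 0.48 y 0.131 0.243 zmax 0.089
scene vise x 0.5 y 0.14 0.206 zmax 0.089
scene vise x 0.52 y 0.169 0.179 zmax 0.058
scene pad ((605.1586914062
[... 1052 characters left out ...]
.58  1.14  1.8  -0.58  1.14 -0.54]
stand 3.141592653589793 [-0.17  0.52  1.01  1.8  -0.49  1.1   2.5 ]
standup 0 [-0.23  0.5   1.14  1.7  -0.48  1.25 -0.64]
standup 3.141592653589793 [-0.17  0.44  0.99  1.7  -0.39  1.21  2.39]
tank 0 [-1.56  0.34  0.89  1.98 -0.07  0.56 -2.07]
tank 3.141592653589793 [-1.05  0.24  0.18  1.97  0.39  0.63  0.6 ]
tankhi 0 [-1.57  0.01  0.56  1.74  0.35  1.11 -2.49]
tankhi 3.141592653589793 [-1.23  0.01  0.21  1.73  0.35  1.12  0.64]
pad 0 [-1.12  0.21  0.82  2.13 -0.02  0.46 -1.89]
pad 3.141592653589793 [-0.77  0.16  0.38  2.12  0.24  0.48  0.97]
padv 0 [-0.78  0.57  0.84  1.55 -0.44  1.22 -1.43]
padv 3.141592653589793 [-0.43  0.45  0.23  1.54 -0.11  1.16  1.39]
```

```bash
cat >> h.py <<'E'
from scipy.spatial.transform import Rotation as Ro
def hookR(yaw,tilt): return Rz(yaw)@Ro.from_euler("y",-tilt).as_matrix()
def pose(p,loc,yaw,tilt):
    """TCP pose putting hook-frame point loc (origin handle centre) at p"""
    H=hookR(yaw,tilt); R=H@np.diag([-1,1,-1.])
    tcp=np.array(p)-H@np.array(loc)+.002*R[:,2]
    return tcp.tolist(),Ro.from_matrix(R).as_euler("xyz").tolist()
ST=np.array([.452,-.284,-.089]); TK=np.array([.5247,.3720,.2017]); PAD=np.array([.606,.127])
def tw(x,z,y=0): return Rz(TK[2])@[x,y,0]+[TK[0],TK[1],z]
def st():print("t",round(bot.read_t(),2),"F",np.round(bot.read_force(),2),"w",round(bot.read_gripper_width(),4),"p",np.round(bot.read_tool_pos(),4))
E
python3 - <<'E'
from h import *
print("start");bot.movel([.154,.657,.42],max_speed=.3);st()
P,O=pose([ST[0],ST[1],.44],[0,0,0],ST[2],0)
bot.movep(P,O);st();print(np.round(bot.read_q(),2))
P,O=pose([ST[0],ST[1],.30],[0,0,0],ST[2],0);bot.movel(P,max_speed=.2);st()
for n in("scene","top"):
    im,_=eyes.grab_frame(n);cv2.imwrite(f"pics/{n}1.png",im)
s,t=cv2.imread("pics/scene1.png"),cv2.imread("pics/top1.png")
cv2.imwrite("pics/c2.png",np.hstack([crop(s,360,240,80,100,400,500),crop(t,370,210,80,100,400,500)]))
E
```

```text
start
t 0.92 F [-0.62 -0.54 -0.85] w 0.0855 p [0.1539 0.6567 0.419 ]
t 4.36 F [-0.64  0.29  0.59] w 0.085 p [ 0.4525 -0.2834  0.4379]
[ 0.45  0.24  0.02  1.4  -0.01  1.5   1.96]
t 5.21 F [ 0.3   0.41 -0.14] w 0.0858 p [ 0.4526 -0.2842  0.2989]
```

View pics/c2.png

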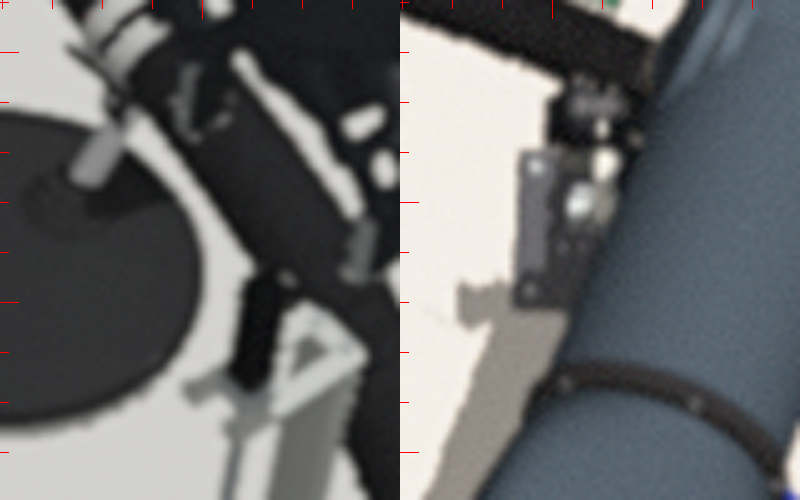

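Fingers (scene ≈(397,260) and (432,290)) straddle the handle (top ≈(412,296)); it sits between them, so I descend and grip.

```bash
python3 - <<'E'
from h import *
print(proj("scene",[[ST[0],ST[1],.271],[ST[0],ST[1],.207]]).round(1).tolist(),"seen top (412,297) bottom (409,317)")
P,O=pose([ST[0],ST[1],.24],[0,0,0],ST[2],0)
print(bot.movel(P,max_speed=.1,until_force=8));st()
bot.move_gripper(0.0,effort=100);st();print(bot.read_finger_force())
P,O=pose([ST[0],ST[1],.252],[0,0,0],ST[2],0);bot.movel(P,max_speed=.06);st()
d=-Rz(ST[2])@[.09,0,0]
P=(np.array(P)+d).tolist();bot.movel(P,max_speed=.1);st()
P[2]+=.16;bot.movel(P,max_speed=.2);st()
for n in("scene","top"):
    im,_=eyes.grab_frame(n);cv2.imwrite(f"pics/{n}2.png",im)
c,_=pose([0,0,0],[0,0,0],ST[2],0)
p=np.array(P)-c
uv=proj("scene",[p,p-[0,0,.205]]);ut=proj("top",[p,p-[0,0,.205]]);print(uv.round(1).tolist(),ut.round(1).tolist())
u,v=np.round(uv.mean(0)).astype(int)
im=cv2.imread("pics/scene2.png");cv2.imwrite("pics/c3.png",crop(im,u-80,v-60,160,120,800,600));print(u-80,v-60)
E
```

```text
[[413.2, 295.5], [409.7, 314.9]] seen top (412,297) bottom (409,317)
False
t 6.06 F [-0.76 -0.33  0.17] w 0.0855 p [ 0.4523 -0.2842  0.2386]
t 6.7 F [-0.86  1.09  4.06] w 0.0147 p [ 0.4523 -0.2841  0.2384]
98.08092713356018
t 7.05 F [-0.84  0.01  0.1 ] w 0.0149 p [ 0.4521 -0.2841  0.2504]
t 8.1 F [ 0.14 -0.14 -0.88] w 0.0151 p [ 0.363 -0.276  0.25 ]
t 9.05 F [-0.07 -0.31 -0.47] w 0.0147 p [ 0.3621 -0.2757  0.4089]
[[384.6, 268.1], [377.0, 336.4]] [[427.7, 268.5], [413.7, 276.7]]
301 242
```

View pics/c3.png

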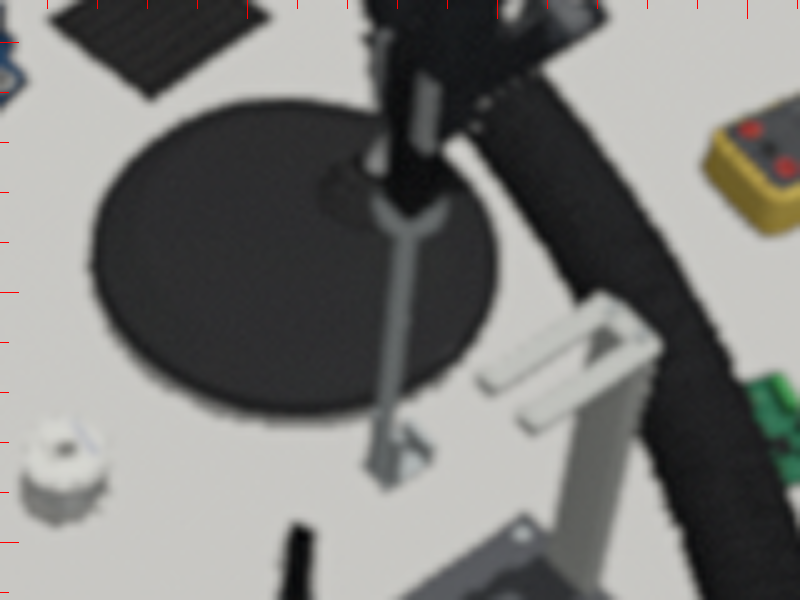

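```bash
python3 - <<'E'
from h import *
R=Ro.from_euler("xyz",bot.read_tool_rot()).as_matrix();H=R@np.diag([-1,1,-1.]);p=np.array(bot.read_tool_pos())-.002*R[:,2]
print(Ro.from_matrix(H).as_euler("xyz").round(4))
for l in[(-.004,.009,-.205),(-.004,-.009,-.205),(.022,-.009,-.205),(.022,-.009,-.189),(.022,.009,-.189),(0,-.013,-.04)]:
    print(l,((proj("scene",H@np.array(l)+p)[0]-[301,242]+.5)*5).round(0))
E
```

```text
[ 0.001   0.002  -0.0889]
(-0.004, 0.009, -0.205) [358. 466.]
(-0.004, -0.009, -0.205) [387. 497.]
(0.022, -0.009, -0.205) [436. 464.]
(0.022, -0.009, -0.189) [439. 441.]
(0.022, 0.009, -0.189) [410. 412.]
(0, -0.013, -0.04) [435. 233.]
```

```bash
cat >> h.py <<'E'
T=np.deg2rad(25); S=(.011,0,-.198)
def sp(x,z,tilt=T,y=0): return pose(tw(x,z,y),S,TK[2],tilt)
def back(x,z,d): return x-np.sin(T)*d, z+np.cos(T)*d
E
python3 - <<'E'
from h import *
P,O=sp(*back(.010,.046,.29));print(P,O)
bot.movep(P,O);st();print(np.round(bot.read_q(),2))
P,O=sp(*back(.010,.046,.10));print(bot.movel(P,O,max_speed=.2,until_force=10));st()
P,O=sp(.010,.046);print(bot.movel(P,O,max_speed=.08,until_force=6));st();print(P)
for n in("scene","top"):
    im,_=eyes.grab_frame(n);cv2.imwrite(f"pics/{n}3.png",im)
a=cv2.imread("pics/top3.png");b=cv2.imread("pics/scene3.png")
cv2.imwrite("pics/c4.png",np.hstack([crop(a,170,190,60,70,450,525),crop(b,220,110,80,120,350,525)]))
E
```

```text
[0.3235013530796218, 0.3308587995474063, 0.48181678362066416] [-3.141592653589793, 0.43633231299858233, -2.9398926535897933]
t 11.33 F [-0.69 -0.53 -0.37] w 0.0148 p [0.3243 0.3299 0.4819]
[ 0.52 -0.28 -1.26  1.71 -0.03  1.14  1.  ]Traceback (most recent call last):
  File "<stdin>", line 4, in <module>
workcell.MotionError: the arm cannot follow that straight line within its joint ranges
```

```bash
python3 - <<'E'
from h import *
bot.move_j([0.0,.1,.02,1.5,-.01,1.5,1.5]);st()
bot.move_j([-.75,.1,.02,1.5,-.01,1.5,1.0]);st()
for d in(.29,.10,0):print(np.round(bot.solve_ik(*sp(*back(.010,.046,d))),2))
E
```

```text
t 12.85 F [-0.24 -0.42 -0.47] w 0.0154 p [ 0.4646 -0.0514  0.4684]
t 14.14 F [ 0.1  -0.21 -0.71] w 0.0149 p [0.3761 0.2775 0.4683]
[-0.98 -0.08 -0.19  1.73  0.36  1.25  0.53]
[-0.93  0.11 -0.11  2.01  0.48  0.78  0.44]
[-0.97  0.27  0.02  2.09  0.59  0.53  0.35]
```

```bash
python3 - <<'E'
from h import *
P,O=sp(*back(.010,.046,.29));bot.movep(P,O);st()
P,O=sp(*back(.010,.046,.10));print(bot.movel(P,O,max_speed=.2,until_force=10));st()
P,O=sp(.010,.046);print(bot.movel(P,O,max_speed=.08,until_force=6));st();print(P)
for n in("scene","top"):
    im,_=eyes.grab_frame(n);cv2.imwrite(f"pics/{n}3.png",im)
a=cv2.imread("pics/top3.png");b=cv2.imread("pics/scene3.png")
cv2.imwrite("pics/c4.png",np.hstack([crop(a,170,190,60,70,450,525),crop(b,220,110,80,120,350,525)]))
E
```

```text
t 14.67 F [ 0.68 -1.32 -1.49] w 0.0148 p [0.3234 0.33   0.4824]
False
t 15.77 F [ 0.29 -0.09 -0.6 ] w 0.0147 p [0.4026 0.347  0.3103]
False
t 17.17 F [-0.82 -0.2  -0.1 ] w 0.0149 p [0.4436 0.3556 0.2195]
[0.44357605633703345, 0.3554117352237273, 0.21898752538003574]
```

View pics/c4.png

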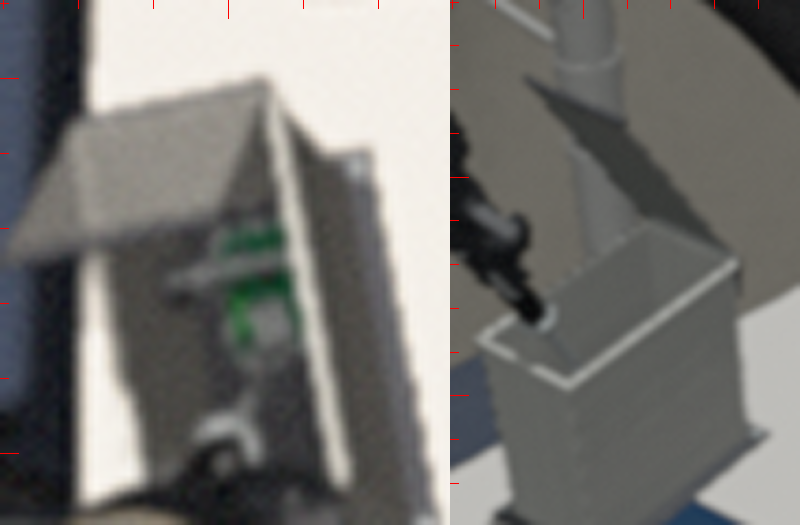

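```bash
python3 - <<'E'
from h import *
for l in[(.035,.034),(.035,-.019)]:print(((proj("top",tw(l[0],.07,l[1]))[0]-[170,190]+.5)*7.5).round(0))
print("seen bar end ~ (168,284), bar passes (280,264)")
x,z=.035+.024*np.tan(T),.046
P,O=sp(x,z);print(bot.movel(P,O,max_speed=.06,until_force=4));st();print(np.round(P,4))
if not bot.read_force()[0]<-3:
    P,O=sp(.035,.070);print(bot.movel(P,O,max_speed=.05,until_force=5));st();print(np.round(P,4))
E
```

```text
[171. 283.]
[291. 257.]
seen bar end ~ (168,284), bar passes (280,264)
False
t 18.02 F [-0.24 -0.29 -0.69] w 0.0151 p [0.4789 0.3625 0.2187]
[0.479  0.3627 0.219 ]
False
t 18.7 F [-0.31  0.22 -0.52] w 0.015 p [0.4681 0.3604 0.2431]
[0.4681 0.3604 0.243 ]
```

```bash
python3 - <<'E'
from h import *
F=lambda:np.mean([bot.read_force() for _ in range(1)],0)
def avg(k=8):
    r=[]
    for _ in range(k): r.append(bot.read_force());bot.hold(.03)
    return np.mean(r,0).round(2)
print(avg())
for z in(.078,.092):
    P,O=sp(.035,z);print(bot.movel(P,O,max_speed=.05,until_force=6));print(avg());st()
ims=[]
for n,a in(("scene",(220,110,80,120,350,525)),("top",(170,190,60,70,450,525))):
    im,_=eyes.grab_frame(n);cv2.imwrite(f"pics/{n}4.png",im);ims.append(crop(im,*a))
cv2.imwrite("pics/c5.png",np.hstack(ims[::-1]))
E
```

```text
[-0.18 -0.12 -0.89]
False
[-0.21  0.41 -1.71]
t 19.54 F [ 0.89 -0.13 -2.79] w 0.0146 p [0.468  0.3603 0.2508]
False
[ 0.17 -0.14 -1.79]
t 20.24 F [-0.52  0.4  -1.53] w 0.0145 p [0.468  0.3603 0.2648]
```

View pics/c5.png

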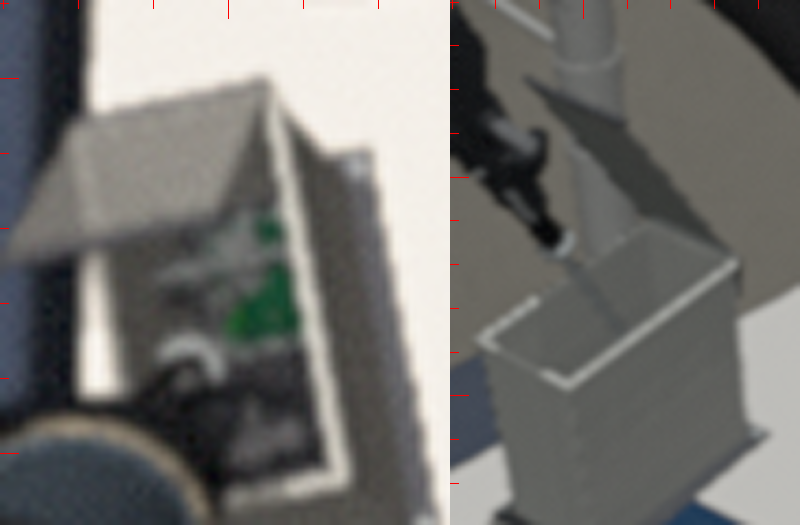

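The top view shows the bar's left end shifted from (168,284) to (160,270) in the crop, and about 1 N more load: it hangs on the hook. Now out of the tank.

```bash
python3 - <<'E'
from h import *
def avg(k=8):
    r=[]
    for _ in range(k): r.append(bot.read_force());bot.hold(.03)
    return np.mean(r,0).round(2)
P,O=sp(-.006,.096);print(bot.movel(P,O,max_speed=.06,until_force=6));st()
P,O=sp(-.006,.243);print(bot.movel(P,O,max_speed=.09,until_force=6));print(avg());st()
P,O=sp(-.075,.262);print(bot.movel(P,O,max_speed=.08,until_force=6));print(avg());st()
im,_=eyes.grab_frame("scene");cv2.imwrite("pics/scene5.png",im)
u,v=np.round(proj("scene",tw(-.075,.25))[0]).astype(int);print(u,v)
cv2.imwrite("pics/c6.png",crop(im,u-60,v-60,120,100,720,600))
E
```

```text
False
t 21.18 F [-0.72 -0.03 -0.99] w 0.0151 p [0.4281 0.3523 0.2692]
False
[-0.28  0.2  -2.06]
t 23.23 F [-0.25 -0.51 -2.24] w 0.0153 p [0.4279 0.3522 0.4158]
False
[-0.11 -0.19 -2.04]
t 24.53 F [-0.02  0.9  -1.73] w 0.0148 p [0.3605 0.3384 0.4348]
235 165
```

View pics/c6.png

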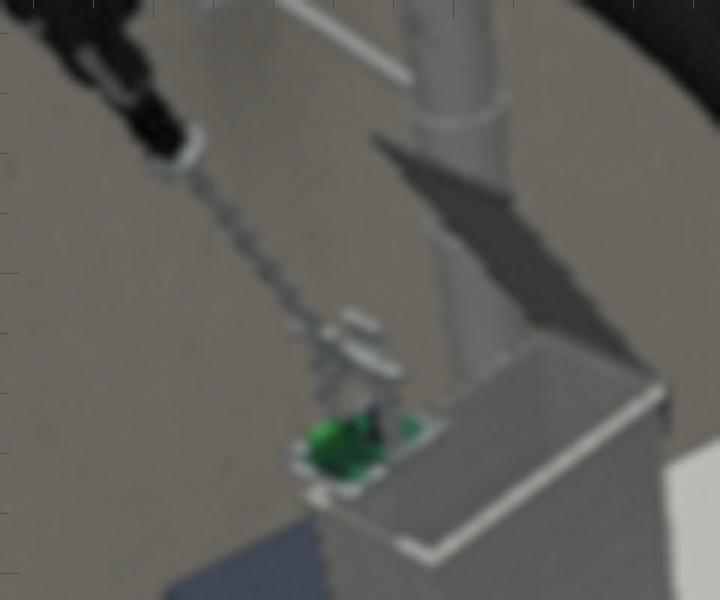

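Scene crop shows the carrier hanging on the hook by its bar (crop (350,345)), tray level just above the near rim (crop (360,450)). On to the pad.

```bash
python3 - <<'E'
from h import *
B=(.007,0,-.198);t12=np.deg2rad(12)
bot.hold(.2)
go=lambda p,yaw,t,v,f=8:print(bot.movel(*pose(p,B,yaw,t),max_speed=v,until_force=f))
go([.44,.345,.275],.2,T,.1)
go([.46,.24,.275],.1,np.deg2rad(20),.1)
go([.583,.127,.275],0.01,t12,.1);st()
bot.hold(.4)
go([.583,.127,.083],0.01,t12,.1);bot.hold(.3)
go([.606,.127,.074],0.01,t12,.04,6);st();bot.hold(.4)
go([.606,.127,.0625],0.01,t12,.03,6);st()
ims=[]
for n,z in(("scene",.05),("top",.03)):
    im,_=eyes.grab_frame(n);cv2.imwrite(f"pics/{n}6.png",im)
    u,v=np.round(proj(n,[.606,.127,z])[0]).astype(int);print(n,u-30,v-40);ims.append(crop(im,u-30,v-40,60,80,400,533))
cv2.imwrite("pics/c7.png",np.hstack(ims))
E
```

```text
False
False
False
t 28.27 F [-0.01  1.13 -2.43] w 0.0145 p [0.5351 0.1269 0.4654]
False
False
t 31.8 F [ 0.28  0.62 -2.46] w 0.0146 p [0.5583 0.1264 0.2642]
False
t 32.73 F [-0.28 -0.34 -1.55] w 0.0152 p [0.5585 0.1265 0.2527]
scene 303 194
top 251 172
```

View pics/c7.png

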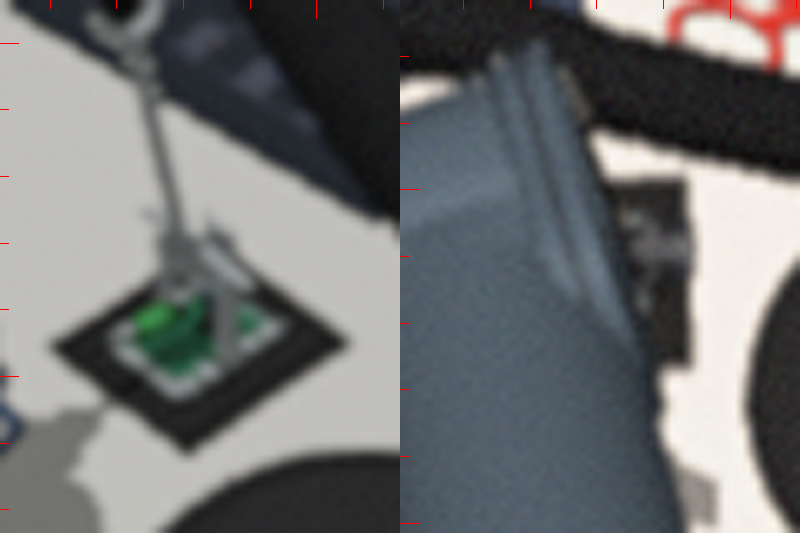

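Tray corners (crop left 108,345 / right 290,325) centre at (199,335), pad's (50,347)/(348,342) at (199,345); allowing for tray height it is centred. Now unhook.

```bash
python3 - <<'E'
from h import *
t12=np.deg2rad(12);bar=np.array([.606,.127,.064])
def go(dx,dz,v,f=6):
    r=bot.movel(*pose(bar+[dx,0,dz],S,.01,t12),max_speed=v,until_force=f);print(r);st();return r
B=(.007,0,-.198)
bot.movel(*pose(bar-[0,0,.005],B,.01,t12),max_speed=.03)
go(.0005,-.006,.02)
if not go(.005,-.024,.04):
    if not go(-.045,-.024,.06,5):
        go(-.045-.2*np.tan(t12),.176,.15)
im,d=eyes.grab_frame("scene");cv2.imwrite("pics/scene7.png",im)
cv2.imwrite("pics/c8.png",np.hstack([crop(im,303,194,60,80,400,533),crop(im,190,120,240,320,400,533)]))
E
```

```text
False
t 33.44 F [-0.29  0.02 -0.18] w 0.0146 p [0.5548 0.1265 0.2474]
False
t 34.06 F [ 0.03 -0.56  0.47] w 0.0146 p [0.5595 0.1264 0.2293]
False
t 35.04 F [-0.35  0.45 -1.35] w 0.0149 p [0.5098 0.1266 0.2295]
False
t 36.56 F [ 0.26  0.31 -0.49] w 0.0148 p [0.4668 0.1263 0.4287]
```

View pics/c8.png

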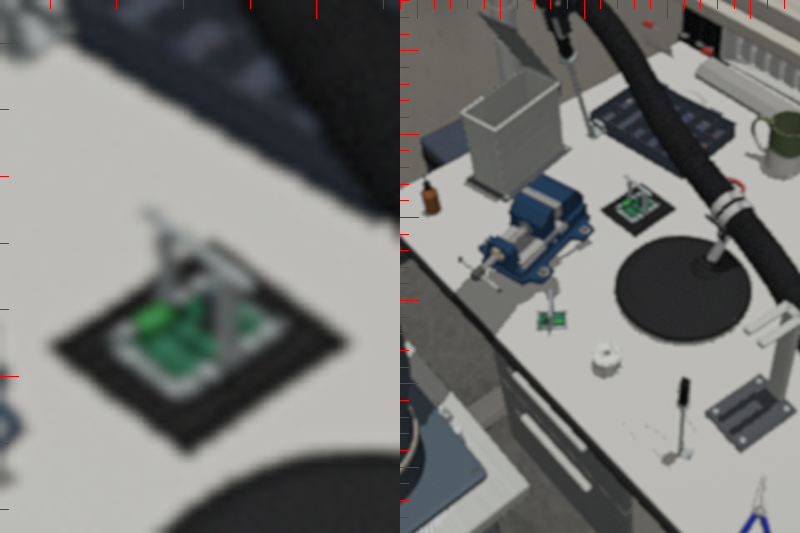

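```bash
python3 - <<'E'
from h import *
print(np.round(bot.read_q(),2))
f=Rz(ST[2])@[.09,0,0]
P,O=pose(np.array([ST[0],ST[1],.42])-f,[0,0,0],ST[2],0);print(np.round(bot.solve_ik(P,O),2))
bot.move_j([-.1,.1,.02,1.5,-.01,1.5,1.5]);st()
print(np.round(bot.solve_ik(P,O),2))
E
```

```text
[-0.63  0.03  0.21  1.7   0.08  1.22  1.14]
[-0.16  0.15  0.85  1.63 -0.11  1.41  2.19]
t 37.35 F [-0.18  0.76 -0.74] w 0.015 p [ 0.4674 -0.0046  0.4676]
[ 0.29  0.11  0.3   1.62 -0.03  1.41  2.08]
```

```bash
python3 - <<'E'
from h import *
f=Rz(ST[2])@[.09,0,0];q=lambda z,k=1:pose(np.array([ST[0],ST[1],z])-f*k,[0,0,0],ST[2],0)
bot.movep(*q(.42));st()
print(bot.movel(*q(.2525),max_speed=.15,until_force=8));st()
# check hook location by depth
P,O=q(.2525);
r=bot.movel(*q(.2525,0),max_speed=.08,until_force=5);print("in",r);st()
if not r:
    print(bot.movel(*q(.238,0),max_speed=.02,until_force=4));st()
for n in("scene","top"):
    im,d=eyes.grab_frame(n);cv2.imwrite(f"pics/{n}8.png",im)
E
```

```text
t 38.48 F [-0.05  1.17 -0.63] w 0.0147 p [ 0.3636 -0.2744  0.4181]
False
t 39.75 F [ 0.19  1.   -0.45] w 0.0148 p [ 0.3628 -0.2762  0.2511]
in False
t 41.02 F [ 0.05  0.97 -0.52] w 0.0146 p [ 0.4515 -0.2841  0.2506]
True
t 41.62 F [-0.13  0.81  5.13] w 0.0147 p [ 0.4519 -0.2839  0.2384]
```

```bash
python3 - <<'E'
from h import *
bot.move_gripper(.06);bot.hold(.3);st()
p=bot.read_tool_pos();bot.movel([p[0],p[1],.42],max_speed=.15);st()
# retreat toward middle to clear views
bot.move_j([-1.0,.0,.02,1.5,-.01,1.5,1.5]);bot.hold(.3);st()
for n in("scene","top"):
    im,d=eyes.grab_frame(n);cv2.imwrite(f"pics/{n}9.png",im)
    i0=cv2.imread(f"pics/{n}0.png")
    for nm,w in(("hook",[ST[0],ST[1],.24]),("foot",[ST[0],ST[1],.05])):
        u,v=proj(n,w)[0].astype(int);print(n,nm,"mean/max diff",[f(cv2.absdiff(im,i0)[v-14:v+14,u-14:u+14].astype(int)) for f in(np.mean,np.max)])
    P=deproj
    for c in("dark",):
        D=d;m=M[n];pts=[(deproj(n,(u,v),D[v,u]),im[v,u].max()) for v in range(*((270,340) if n=="scene" else (210,260))) for u in range(390,440)]
        h=np.array([a for a,b in pts if b<60 and .225<a[2]<.29 and abs(a[0]-ST[0])<.05 and abs(a[1]-ST[1])<.05]);print(n,len(h),np.median(h,0).round(4),h.min(0).round(3),h.max(0).round(3))
    u,v=proj(n,[.606,.127,.06])[0].astype(int)
    ref=cv2.imread("pics/scene7.png") if n=="scene" else i0
    if n=="scene":print("carrier diff since set down",cv2.absdiff(im,ref)[v-15:v+25,u-25:u+25].mean())
    for nm,(bx) in(("scene",[(208,240),(313,333),(403,445)]),("top",[(204,296),(346,287),(445,295)])):
        if nm==n:print(n,"bystanders",[round(cv2.absdiff(im,i0)[y-12:y+12,x-12:x+12].mean(),1) for x,y in bx])
E
```

```text
t 42.52 F [-0.06 -0.28 -0.74] w 0.0599 p [ 0.4515 -0.2837  0.238 ]
t 43.88 F [ 0.18 -0.08 -0.22] w 0.0598 p [ 0.4513 -0.2835  0.4192]
t 46.51 F [-0.93  0.38  0.7 ] w 0.0602 p [0.2829 0.3438 0.5135]
scene hook mean/max diff [np.float64(3.2891156462585034), np.int64(30)]
scene foot mean/max diff [np.float64(3.135204081632653), np.int64(19)]
scene 164 [ 0.445  -0.2888  0.2582] [ 0.441 -0.295  0.225] [ 0.458 -0.278  0.274]
carrier diff since set down 2.24
scene bystanders [np.float64(3.7), np.float64(4.0), np.float64(3.6)]
top hook mean/max diff [np.float64(2.3635204081632653), np.int64(24)]
top foot mean/max diff [np.float64(2.430697278911565), np.int64(24)]
top 36 [ 0.4489 -0.2788  0.2682] [ 0.443 -0.288  0.226] [ 0.457 -0.275  0.274]
top bystanders [np.float64(1.3), np.float64(0.9), np.float64(1.2)]
```

Hook hangs exactly as at the start; carrier and bystanders are unchanged.

```bash
python3 -c "
from workcell import job;print(job.close_job())"
```

```text
the job is handed in; nothing more can be done
None
```

The carrier stands upright in the middle of the draining pad, the hook rod is back on its stand, and the bottle, reel and pliers were left where they were; I handed the job in at about 46.5 s of the 72 s allowed.

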